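# Zero the thickness gauge on its setting master

### The job

Zero the bench thickness gauge: take the flat setting master out of its stand, slide its blade edgewise into the slot in the top of the gauge until it is fully home, and let go of it. Only then take the reset pin from its stand, reach with it through the small round hole in the gauge's top and press the recessed zero button all the way down. Finish while still gripping the pin and holding the button down, with the master still home in the slot and the other loose things on the desk left where they are.

Things in the scene. Friction and masses are not known exactly. Their poses are not given: they have to be found in the camera images.
- gauge: Bench thickness gauge, a flat grey box with a black base and a dark display on its front, fixed to the desk, 118 x 198 x 50 mm (x, y, z). Origin: centre of its underside; x runs from the display side to its back, y to its left, z up. In its flat top, 50 mm above the desk, are a slot (left half) and a small round hole (right half), 100 mm apart.
- slot (a point): Centre of the FLOOR of the gauge's slot, 30 mm below the gauge's top (20 mm above the desk). The slot is open upward, 52 mm long along the gauge's x axis and 8 mm wide along its y axis, with a 2 mm chamfer round its mouth. It lies 50 mm to +y of the gauge's middle.
- hole (a point): Centre of the mouth of the round hole, at the gauge's top (50 mm above the desk), 50 mm to -y of the gauge's middle. Hole 12 mm wide with a 2 mm chamfer, through a 10 mm cover; below it a well 22 mm wide with the white button, 17 mm across, its top 16 mm below the gauge's top when not pressed.
- zero_button (a joint): Travel of the spring-loaded zero button in m: 0 released, 0.006 fully down at its stop (moves straight down; about 0.5 N to start, 4.9 N at the stop). It springs back when let go. It counts as down from 0.0045.
- master_stand: Aluminium block, 80 x 50 x 28 mm, fixed to the desk, in which the setting master stands. Origin: centre of its underside. Its slot runs along its x axis, 22 mm deep, 50 x 9 mm.
- master: Setting master, loose, 90 g: steel blade 44 wide (x), 5 thick (y), 32 mm high under a black handle 40 wide (x), 12 thick (y), 40 mm high. Origin: centre of the blade's lower edge; z up. Works either way round. Starts upright in its stand, lower edge 6 mm above the desk. Grasp the handle across its thickness. Fully home, its edge is on the slot's floor and the handle 2 mm clear of the gauge's top.
- master_grip (a point): Centre of the master's handle, 52 mm above the blade's lower edge; axes as master.
- master_foot (a point): Centre of the lower edge of the master's blade; axes as master.
- pin_stand: Aluminium block, 54 x 54 x 44 mm, fixed to the desk, with a hole 8.5 mm wide and 40 mm deep in its top in which the reset pin stands. Origin: centre of its underside.
- reset_pin: Reset pin (stylus), loose, about 35 g: a round steel pin 5 mm diameter and 37 mm long, below a square grey handle 14 x 14 mm (x, y) x 46 mm high. Origin: its lower tip; z up along the handle; 83 mm long in all. It starts upright with the handle's underside resting on its stand, 44 mm above the desk. Hold it upright by the handle, across two opposite flat sides.
- pin_grip (a point): Centre of the reset pin's handle, 60 mm above the tip; axes as reset_pin.
- pin_tip (a point): Lower tip of the reset pin.
- ring_gauge: Bystander: loose knurled steel ring, 54 mm across, 18 mm high; origin at the centre of its underside. Leave it.
- oil_pot: Bystander: loose small round lidded pot, 51 mm across, 36 mm high; origin at the centre of its underside. Leave it.
- gauge_block: Bystander: loose small steel block standing on its narrow side, 9 x 35 x 20 mm; origin at the centre of its underside. Leave it.
Mind the look-alikes: they are no part of the job. What is shaped like the pin_stand but pink is not meant.

How it is judged:
On the way, in this order (a step that is already met when the one before it is completed fails the run):
1. the setting master stands fully home in the gauge's slot, let go of (z of master_foot in the frame of slot below 0.003 m and horizontal distance between master_foot and slot below 0.008 m and angle between the x axis of master and the x axis of gauge, either way round below 0.2 rad and angle between master's own z axis and vertical below 0.25 rad and contact force between master and the fingers below 0.1 N), for 0.2 s.
2. the reset pin is gripped and lifted clear of its stand (z of pin_tip in the frame of pin_stand above 0.05 m and contact force between reset_pin and the fingers above 1 N), for 0.1 s.
3. the gripped pin holds the zero button down through the hole (value of joint zero_button above 0.0045 m and contact force between reset_pin and gauge above 1.5 N and contact force between reset_pin and the fingers above 1 N and horizontal distance between pin_tip and hole below 0.009 m and z of pin_tip in the frame of hole below -0.015 m), for 0.5 s.
At the end, for the whole second after the job is handed in: Master home, let go: lower edge within 3 mm in height and 8 mm sideways of the slot floor's centre, aligned within 0.2 rad, tilt under 0.25. Gripped pin: tip 15 mm or more below the hole's mouth, within 9 mm of its axis, pressing over 1.5 N; button 4.5 mm or more down, for the last second (all of step 1 and all of step 3); the arm keeps its last pose, push and grip.
It fails at once if the zero button is pressed before the master is home (value of joint zero_button above 0.002 m and not (z of master_foot in the frame of slot below 0.003 m and horizontal distance between master_foot and slot below 0.008 m and angle between the x axis of master and the x axis of gauge, either way round below 0.2 rad and angle between master's own z axis and vertical below 0.25 rad)).
It fails at once if the ring gauge is moved by over 25 mm (distance of ring_gauge from where it was at the start of the episode above 0.025 m).
It fails at once if the oil pot is moved by over 25 mm (distance of oil_pot from where it was at the start of the episode above 0.025 m).
It fails at once if the gauge block is moved by over 25 mm (distance of gauge_block from where it was at the start of the episode above 0.025 m).
It also fails if it takes over 69 s, if anything falls off the work surface, if the arm or the gripper's body presses on something with over 40 N, if the wrist force passes 120 N, or if a joint passes its speed limit or range.

### The arm

A 6-joint arm with a two-finger parallel gripper is mounted at the origin on the work surface; the furniture and walls round the work are solid. World frame = base frame: x ahead of the robot, y to its left, z up, the work surface at z = 0. Lengths are in m, angles in rad, forces in N, time in s.
With the tool pointing down it reaches from about 0.375 to 0.975 m from the base axis. Payload 3.8 kg.
Tool frame: the origin (TCP) lies at the very end of the fingers, on their centre line; the grasp point (between the pads) lies 19 mm behind it; z points along the fingers, y is the line along which they close (so a half turn about z gives the same grasp; the last joint's range is limited). The gripper opens to 85 mm and grips with 20 to 120 N. Pads are 22 mm wide; open, the fingers measure 114 mm over their backs; the gripper's body (76 mm by 85 mm) begins 54 mm behind the grasp point. The pads swing forward as they close: fully open they stand 13 mm farther back than shut.
Start: joints at [1.191, 0.264, 1.604, -0, 1.274, -0.037], TCP at [0.227, 0.636, 0.192] pointing down, gripper open.
Joint ranges: [-2.63, 2.63], [-0.94, 2.18], [0.31, 2.57], [-1.31, 4.45], [0, 2.66], [-2.55, 2.55]. Speed limits (rad/s): [2.57, 2.57, 3.14, 3.14, 3.14, 3.14].

### API

Orientations are given as a unit quaternion [w, x, y, z].
In Python, from workcell import status, imaging, order gives the robot as it stands.
- The arm moves only by the tool servo_tool, never from a script. Its argument "rows" is text: rows parted by semicolons, each of 7 numbers parted by spaces: the opening, from 0 (shut) to 1 (fully open), then the shift along the tool's x, y, z in units of 15 cm (1.0 is 15 cm), then the turn, a rotation vector about the tool's x, y, z in units of 45 degrees (1.0 is 45 degrees). A call has 1 to 12 rows; each row shifts and turns the commanded pose from where the row before left it, along the tool's axes as they then stand; what a row does not reach is not made up. A row lasts 1/12 s, in which the tool goes at most 41.7 mm and 7.16 degrees, less where a joint would pass 70% of its speed; a pose out of reach is approached as far as the arm can. A call with a number of a shift or a turn outside -1 to 1 is refused whole. A call with a gripper value outside its range is refused whole. The fingers move at their own pace and stop on an object; "squeeze" is the grip in N (left out, the last holds). Time passes only in rows, so rows that do not move let the fingers close. It gives the time, the measured TCP pose, the force, the opening and the grip force at its end, in the units of the state.
- status.state(): the state, without advancing time (a new reading comes with each control period).
- imaging.snapshot(name): name is "scene" or "top"; returns (picture, depth): 384x512x3 uint8, red, green, blue; 384x512 float32, m along the optical axis (not along the pixel's ray), 0 where there is no reading.
- imaging.get_calibration(name): a dict with "fx", "fy", "cx", "cy" (pixels), "rvec" (rotation vector, rad) and "tvec" (3), from world to camera coordinates, as OpenCV has them. Camera axes: x right, y down, z forward; pixel columns grow to the right and rows downward; lengths in m; the calibration is good to about 2 mm. A picture is of the moment at which its call begins. get_calibration takes no time and is no camera call.
- order.finish_job(): hands the job in; it is judged then, once.
The state is a dict: "time": time; "joint_pos": joint angles; "joint_vel": joint speeds; "effort": joint torques, N m; "ee_pos": TCP position; "ee_rot": TCP orientation; "contact_force": force on the tool from outside, world axes, zero at the start; "moment": the same for the moment, N m; "opening": finger opening in m; "finger_force": force on a finger pad.
Only numpy, scipy, OpenCV 4.12 (cv2) and the standard library are available. Lean on these libraries where they do the work, as an engineer would, in place of code of your own. Each camera call takes 0.05 s, during which the arm holds its last target. There are 200 camera calls.

## Working session

There is one attempt and no reset: what is moved stays moved. The work goes in short steps, Python scripts to look and compute and a tool call to move; the robot and the scene stay as the last step left them, time stands still between calls to the robot, and variables do not carry over. Pictures are saved under pics/ and viewed, at most 13 in all, crops included, and the job is handed in when it is done.

Besides the shell and the picture viewer there is one more tool, called by a JSON object that holds its "op" and its "data". servo_tool: Moves the arm, as the interface text tells. Its arguments: {"type":"object","properties":{"rows":{"type":"string"},"squeeze":{"type":"number"}},"required":["rows"]}

```bash
mkdir -p pics
cat > h.py <<'E'
import numpy as np, cv2
from workcell import status, imaging, order
from scipy.spatial.transform import Rotation as R
def cal(n):
    c=imaging.get_calibration(n); K=np.array([[c['fx'],0,c['cx']],[0,c['fy'],c['cy']],[0,0,1]])
    return K,R.from_rotvec(np.ravel(c['rvec'])).as_matrix(),np.ravel(c['tvec'])
def world(n,uv,d):
    K,r,t=cal(n); uv=np.atleast_2d(uv).astype(float)
    p=np.c_[uv,np.ones(len(uv))]@np.linalg.inv(K).T*np.reshape(d,(-1,1))
    return (p-t)@r
def onplane(n,uv,z):
    K,r,t=cal(n); uv=np.atleast_2d(uv).astype(float)
    d=(np.c_[uv,np.ones(len(uv))]@np.linalg.inv(K).T)@r; o=-t@r
    return o+d*((z-o[2])/d[:,2:])
def cloud(n,dep):
    v,u=np.mgrid[:384,:512]; return world(n,np.c_[u.ravel(),v.ravel()],dep.ravel()).reshape(384,512,3)
E
python3 - <<'E'
from h import *
s=status.state(); print({k:np.round(v,3) for k,v in s.items()})
for n in ("scene","top"):
    p,d=imaging.snapshot(n); np.savez(f"{n}0.npz",p=p,d=d)
    cv2.imwrite(f"pics/{n}0.png",cv2.resize(p[...,::-1],(800,600),interpolation=cv2.INTER_CUBIC))
    K,r,t=cal(n); print(n,K[0,0],-t@r,r[2])
E
```

```text
{'time': np.float64(0.0), 'joint_pos': array([ 1.191,  0.265,  1.605, -0.   ,  1.274, -0.037]), 'joint_vel': array([-0.002, -0.001,  0.   ,  0.   ,  0.001, -0.001]), 'effort': array([-1.0000e-03, -5.1512e+01, -3.6731e+01, -0.0000e+00,  1.3000e-02,
        0.0000e+00]), 'ee_pos': array([0.227, 0.635, 0.191]), 'ee_rot': array([-0.   ,  0.171,  0.985, -0.001]), 'contact_force': array([ 0.083,  0.577, -0.811]), 'moment': array([-0.029,  0.004, -0.064]), 'finger_force': np.float64(0.0), 'opening': np.float64(0.085)}
scene 499.53854380175176 [-0.05240932 -0.32322112  0.89865962] [ 0.59017125  0.33322914 -0.73529329]
top 416.9564720431682 [0.39984502 0.04065833 1.11323525] [ 0.17389075  0.03052689 -0.98429168]
```

View pics/scene0.png

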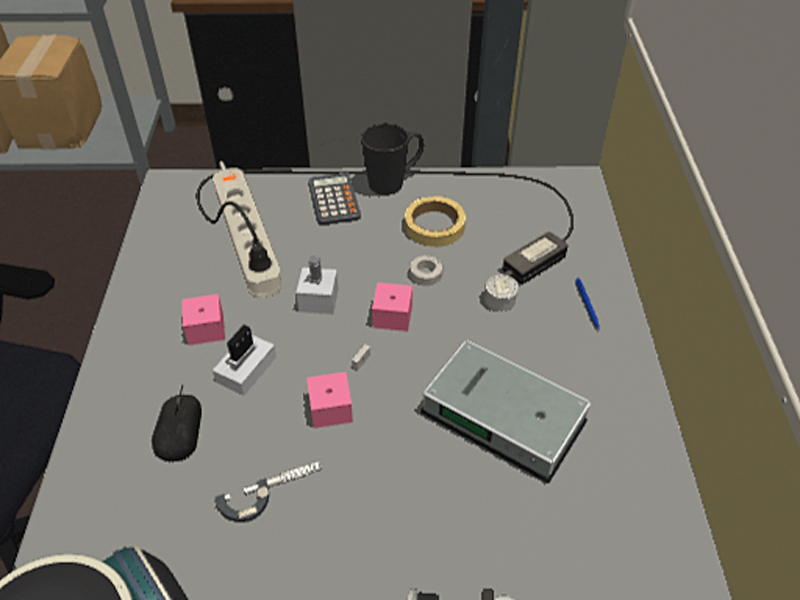

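View pics/top0.png

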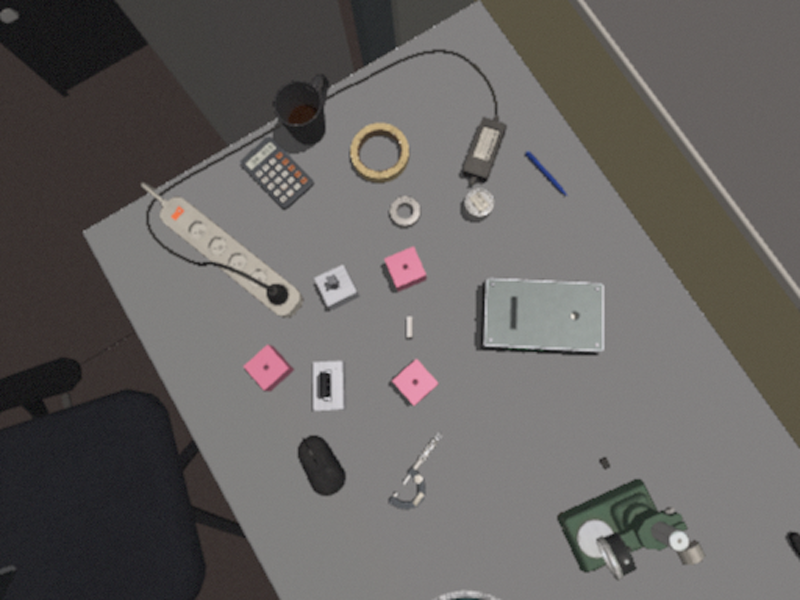

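Top view (800-px scale): the setting master (black handle) stands in the aluminium block at (328,386). The grey pin stand with the pin is at (335,287). Its look-alikes are the pink blocks at (405,268), (415,382) and (268,367), which I reject by colour. The gauge is at (544,315) with its slot at (514,312) and hole at (575,316). The ring is at (404,211), the pot at (479,203) and the gauge block at (409,327).

Run:
```python
from h import *
z=np.load("top0.npz"); p,d=z['p'],z['d']; C=cloud("top",d)
def rect(name,u,v,r,z0,z1):
    u*=.64;v*=.64;r*=.64
    uu,vv=np.meshgrid(np.arange(512),np.arange(384))
    m=(abs(uu-u)<r)&(abs(vv-v)<r)&(C[...,2]>z0)&(C[...,2]<z1)
    q=C[m]; (c,sz,a)=cv2.minAreaRect((q[:,:2]*1000).astype(np.float32))
    print(name,m.sum(),'c',np.round(c,1),'size',np.round(sz,1),'ang',round(a,2),'zmed',np.round(np.median(q[:,2])*1000,1),'mean',np.round(q.mean(0)*1000,1))
rect('gauge',544,315,85,.042,.058)
rect('mstand',328,386,40,.02,.034)
rect('mhandle',328,386,40,.06,.09)
rect('pstand',335,287,35,.036,.052)
rect('phandle',335,287,35,.075,.1)
rect('ring',404,211,25,.01,.03); rect('pot',479,203,25,.03,.045); rect('block',409,327,20,.013,.03)
print('desk',C[300,200], 'slot/hole', onplane("top",[[514*.64,312*.64],[575*.64,316*.64]],.05))
big=lambda u0,v0,w,h,W,H:cv2.resize(p[v0:v0+h,u0:u0+w,::-1],(W,H),interpolation=cv2.INTER_CUBIC)
a=big(180,160,80,120,400,600); b=big(300,170,100,60,400,240)
s=np.load("scene0.npz")['p']; c=cv2.resize(s[150:250,130:230,::-1],(360,360),interpolation=cv2.INTER_CUBIC)
im=np.zeros((600,800,3),np.uint8); im[:,:400]=a; im[:240,400:]=b; im[240:,400:760]=c
cv2.imwrite("pics/crop.png",im)
```

```text
gauge 3267 c [ 551.4 -143.8] size [192.8 115.2] ang 85.47 zmed 48.7 mean [ 550.8 -145.3   48.7]
mstand 497 c [446.2 234. ] size [79.9 90.4] ang 1.4 zmed 27.2 mean [446.5 213.6  27.1]
mhandle 98 c [447.1 214.5] size [13.7 39.6] ang 88.66 zmed 76.8 mean [446.2 214.4  76.8]
pstand 375 c [613.  199.1] size [55.2 54.9] ang 25.71 zmed 42.9 mean [611.7 198.5  43. ]
phandle 30 c [611.8 197.8] size [11.7 14.1] ang 84.96 zmed 88.4 mean [611.9 198.1  87.7]
ring 221 c [746.5  79.6] size [54.1 51.7] ang 65.69 zmed 16.7 mean [746.1  79.9  16.5]
pot 234 c [751.2 -50.2] size [45.8 50.1] ang 87.5 zmed 32.7 mean [751.5 -49.7  32.7]
block 55 c [541.1  77.4] size [ 8.2 35.1] ang 88.21 zmed 19.2 mean [541.   77.4  19. ]
desk [0.31393791 0.23911099 0.03262129] slot/hole [[ 0.55657319 -0.09742217  0.05      ]
 [ 0.5465874  -0.19617806  0.05      ]]
```

View pics/crop.png

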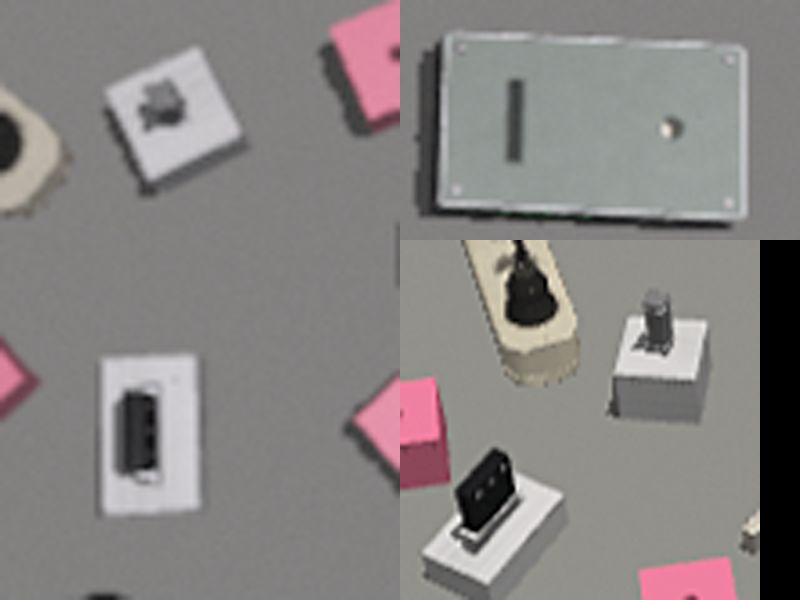

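The crop confirms the choices: the pin is in the grey stand at crop (165,105), the master at (140,430), and the gauge slot and hole at (515,120) and (671,128). Next I'll refine the positions using both cameras.

Run:
```python
from h import *
est={'gauge':(.551,-.145,.05,.11),'mstand':(.446,.214,.028,.05),'mhandle':(.446,.214,.078,.03),'pstand':(.612,.198,.044,.035),'phandle':(.612,.198,.090,.015)}
for n in("top","scene"):
    z=np.load(n+"0.npz"); p,d=z['p'],z['d']; C=cloud(n,d); g=p.astype(int).sum(2)/3
    K,r,t=cal(n)
    for k,(x,y,h,rad) in est.items():
        m=(np.hypot(C[...,0]-x,C[...,1]-y)<rad*1.15)&(abs(C[...,2]-h)<(.006 if k!='phandle' else .01))
        if k=='mstand': m&=C[...,2]<.034
        if m.sum()<5: print(n,k,'few');continue
        v,u=np.nonzero(m); hh=np.median(C[m][:,2]); P=onplane(n,np.c_[u,v],h)
        hull=cv2.minAreaRect((P[:,:2]*1000).astype(np.float32))
        print(n,k,m.sum(),'zmed',round(hh*1e3,1),'hullc',np.round(hull[0],1),np.round(hull[1],1),round(hull[2],1),'mean',np.round(P.mean(0)*1e3,1)[:2])
    # slot & hole: dark/different pixels on gauge plane
    v,u=np.mgrid[:384,:512]; P=onplane(n,np.c_[u.ravel(),v.ravel()],.05)
    yaw=-.09; R2=np.array([[np.cos(yaw),np.sin(yaw)],[-np.sin(yaw),np.cos(yaw)]])
    L=((P[:,:2]-[.551,-.145])@R2.T).reshape(384,512,2)
    top=np.median(g[(abs(L[...,0])<.045)&(abs(L[...,1])<.035)])
    for k,cy,hx,hy in(('slot',.05,.036,.012),('hole',-.05,.013,.013)):
        w=np.where((abs(L[...,0])<hx)&(abs(L[...,1]-cy)<hy),np.abs(g-top),0); w[w<12]=0
        w=np.minimum(w,40); uv=np.array([(u*w).sum(),(v*w).sum()])/w.sum(); q=onplane(n,uv,.05)[0]
        Pm=P[(w>20).ravel()][:,:2]; ev=np.linalg.svd(Pm-Pm.mean(0))[2][0]
        print(n,k,np.round(q*1e3,1),'axis deg',np.degrees(np.arctan(ev[1]/ev[0])).round(1))
```

```text
top gauge 3236 zmed 48.7 hullc [ 550.9 -143.2] [192.3 114.8] 85.5 mean [ 550.7 -145.1]
top mstand 490 zmed 27.2 hullc [447.5 215. ] [49.8 79.8] 89.4 mean [446.6 213.3]
top mhandle 97 zmed 76.8 hullc [447.  214.3] [12.5 39.4] 89.6 mean [446.3 214.3]
top pstand 368 zmed 43.0 hullc [612.2 198.8] [55.5 55. ] 25.2 mean [611.8 198.3]
top phandle 29 zmed 88.5 hullc [611.9 197.4] [10.1 13.1] 89.5 mean [611.7 197.6]
top slot [556.7 -95.8  50. ] axis deg -5.7
top hole [ 548.5 -195.5   50. ] axis deg 87.1
scene gauge 4161 zmed 50.0 hullc [ 549.8 -146.2] [194.  118.5] 85.2 mean [ 549.5 -150. ]
scene mstand 507 zmed 27.5 hullc [446.9 212.5] [83.7 53.6] 1.2 mean [441.  207.2]
scene mhandle 96 zmed 77.2 hullc [446.4 211.1] [14.5 41.1] 87.6 mean [446.  212.1]
scene pstand 343 zmed 43.7 hullc [612.7 196.2] [59.6 55.4] 24.1 mean [610.  194.4]
scene phandle 43 zmed 88.1 hullc [610.9 194.4] [19.4 17.5] 4.5 mean [610.7 194.4]
scene slot [557.3 -96.9  50. ] axis deg -5.4
scene hole [ 549.9 -196.5   50. ] axis deg -28.0
```

{"op": "servo_tool", "data": {"rows": "1 0 0 0 0 0 -0.14; 1 0 0 0 0 0 -0.14; 1 0 0 0 0 0 -0.14; 1 0 0 0 0 0 0; 1 0 0 0 0 0 0", "squeeze": 40}}

```text
time: 0.52
ee_pos: [0.2267, 0.6354, 0.1914]
ee_rot: [-0.0, 0.008, 1.0, -0.001]
contact_force: [-0.5, 0.3, 0.2]
opening: 0.0851
finger_force: 0.0
```

{"op": "servo_tool", "data": {"rows": "1 -0.125 -0.233 0 0 0 0; 1 -0.125 -0.233 0 0 0 0; 1 -0.125 -0.233 0 0 0 0; 1 -0.125 -0.233 0 0 0 0; 1 -0.125 -0.233 0 0 0 0; 1 -0.125 -0.233 0 0 0 0; 1 -0.125 -0.233 0 0 0 0; 1 -0.125 -0.233 0 0 0 0; 1 -0.125 -0.233 0 0 0 0; 1 -0.125 -0.233 0 0 0 0; 1 -0.125 -0.233 0 0 0 0; 1 -0.125 -0.233 0 0 0 0"}}

```text
time: 1.52
ee_pos: [0.4468, 0.2116, 0.1921]
ee_rot: [0.0, 0.008, 1.0, 0.0]
contact_force: [-0.2, 0.4, -0.1]
opening: 0.0852
finger_force: 0.0
```

{"op": "servo_tool", "data": {"rows": "1 0 0 0 0 0 0; 1 0 0 0 0 0 0; 1 0 0 0 0 0 0"}}

```text
time: 1.77
ee_pos: [0.4463, 0.2135, 0.1919]
ee_rot: [-0.0, 0.008, 1.0, 0.0]
contact_force: [-0.4, -0.1, -1.0]
opening: 0.0854
finger_force: 0.0
```

```bash
cat >> h.py <<'E'
def to(x,y,z,yaw,show=True):
    "tool shift in units (tool axes as they stand), yaw = world direction of tool y in deg; turn about tool z in units, made after the shift"
    s=status.state(); q=R.from_quat(np.roll(s['ee_rot'],-1)); M=q.as_matrix()
    y0=np.degrees(np.arctan2(M[1,1],M[0,1])); 
    print('t',s['time'],'tcp',np.round(s['ee_pos'],4),'yaw',round(y0,2),'tilt',np.round(M[:2,2],4),'F',np.round(s['contact_force'],1),'open',round(s['opening'],4),'ff',round(s['finger_force'],1),
     'shift',np.round(M.T@(np.array([x,y,z])-s['ee_pos'])/.15,3),'turn',round(-(yaw-y0)/45,3))
E
python3 -c "
from h import *
to(.4465,.2135,.046,89.2)"
```

```text
t 1.7667 tcp [0.4463 0.2135 0.1919] yaw 89.09 tilt [-0.0004  0.0005] F [-0.4 -0.1 -1. ] open 0.0854 ff 0.0 shift [-0.002 -0.     0.973] turn -0.003
```

{"op": "servo_tool", "data": {"rows": "1 0 0 0.2 0 0 0; 1 0 0 0.2 0 0 0; 1 0 0 0.2 0 0 0; 1 0 0 0.2 0 0 0; 1 0 0 0.1 0 0 0; 1 0 0 0.073 0 0 0; 1 0 0 0 0 0 0; 1 0 0 0 0 0 0"}}

```text
time: 2.43
ee_pos: [0.446, 0.2145, 0.0461]
ee_rot: [-0.0, 0.006, 1.0, -0.0]
contact_force: [-0.8, 0.4, 0.1]
opening: 0.0851
finger_force: 0.0
```

{"op": "servo_tool", "data": {"rows": "0.3 0 0 0 0 0 0; 0.3 0 0 0 0 0 0; 0.3 0 0 0 0 0 0; 0.3 0 0 0 0 0 0; 0 0 0 0 0 0 0; 0 0 0 0 0 0 0; 0 0 0 0 0 0 0; 0 0 0 0 0 0 0; 0 0 0 0 0 0 0; 0 0 0 0 0 0 0; 0 0 0 0 0 0 0; 0 0 0 0 0 0 0"}}

```text
time: 3.43
ee_pos: [0.4464, 0.2134, 0.046]
ee_rot: [-0.0, 0.006, 1.0, -0.0]
contact_force: [0.0, -0.4, -0.0]
opening: 0.0002
finger_force: 0.0
```

```bash
cat >> h.py <<'E'
def look(name,tag,u0,v0,w,h,k):
    p,d=imaging.snapshot(name); np.savez(tag+".npz",p=p,d=d)
    cv2.imwrite(f"pics/{tag}.png",cv2.resize(p[v0:v0+h,u0:u0+w,::-1],(w*k,h*k),interpolation=cv2.INTER_CUBIC)); return p,d
def px(n,P):
    K,r,t=cal(n); c=r@np.array(P)+t; return (K@c/c[2])[:2].round(1)
E
python3 -c "
from h import *
look('scene','s1',80,120,200,150,4); print(px('scene',status.state()['ee_pos']))"
```

```text
[153.9 224.4]
```

View pics/s1.png

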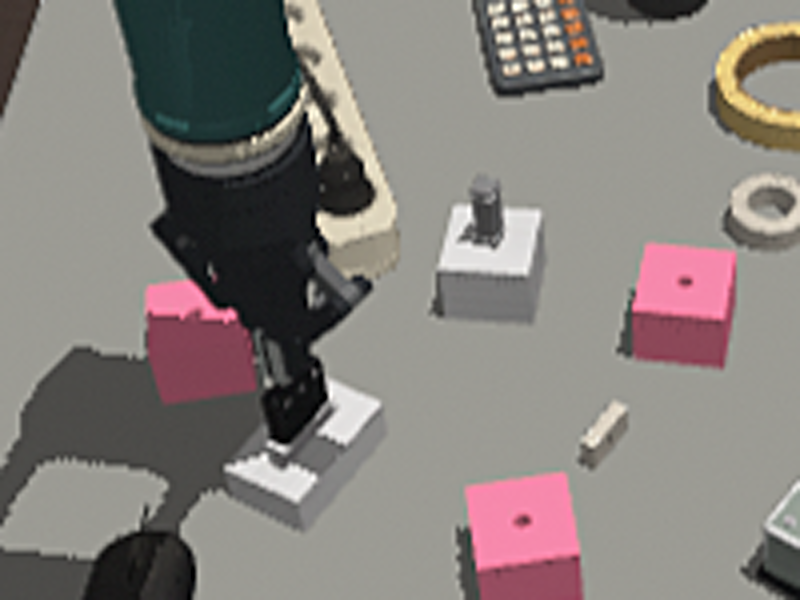

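```bash
python3 -c "
from h import *
import cv2
p,d=look('top','t2',160,180,130,100,6)
print(status.state()['opening'],status.state()['finger_force'],px('top',status.state()['ee_pos']))
a=np.load('scene0.npz');b=np.load('s1.npz')
f=lambda p:cv2.resize(p[195:245,130:180,::-1],(400,400),interpolation=cv2.INTER_CUBIC)
q=cv2.resize(p[190:265,180:255,::-1],(400,400),interpolation=cv2.INTER_CUBIC)
im=np.zeros((600,800,3),np.uint8);im[:300,:400]=cv2.resize(f(a['p']),(400,300));im[:300,400:]=cv2.resize(f(b['p']),(400,300))
q=cv2.resize(p[180:280,160:290,::-1],(390,300),interpolation=cv2.INTER_CUBIC); im[300:,:390]=q
cv2.imwrite('pics/cmp.png',im)
C=cloud('scene',b['d'])
for v in range(205,228,2): print(v,[tuple((C[v,u]*1000).round().astype(int)) for u in range(146,166,3)])
"
```

```text
-0.0001365522001417005 0.0 [208.9 246.7]
205 [(np.int64(435), np.int64(211), np.int64(123)), (np.int64(436), np.int64(203), np.int64(127)), (np.int64(436), np.int64(194), np.int64(132)), (np.int64(435), np.int64(185), np.int64(138)), (np.int64(435), np.int64(176), np.int64(142)), (np.int64(528), np.int64(262), np.int64(3)), (np.int64(536), np.int64(260), np.int64(-4))]
207 [(np.int64(434), np.int64(211), np.int64(117)), (np.int64(439), np.int64(207), np.int64(115)), (np.int64(442), np.int64(202), np.int64(115)), (np.int64(434), np.int64(185), np.int64(133)), (np.int64(521), np.int64(266), np.int64(0)), (np.int64(526), np.int64(261), np.int64(-1)), (np.int64(529), np.int64(254), np.int64(0))]
209 [(np.int64(437), np.int64(215), np.int64(106)), (np.int64(439), np.int64(209), np.int64(108)), (np.int64(439), np.int64(201), np.int64(112)), (np.int64(447), np.int64(200), np.int64(104)), (np.int64(468), np.int64(213), np.int64(76)), (np.int64(519), np.int64(256), np.int64(1)), (np.int64(521), np.int64(248), np.int64(3))]
211 [(np.int64(436), np.int64(216), np.int64(100)), (np.int64(436), np
[... 2172 characters left out ...]
 (np.int64(472), np.int64(208), np.int64(27))]
225 [(np.int64(430), np.int64(220), np.int64(58)), (np.int64(431), np.int64(212), np.int64(61)), (np.int64(435), np.int64(207), np.int64(60)), (np.int64(446), np.int64(210), np.int64(47)), (np.int64(453), np.int64(208), np.int64(40)), (np.int64(465), np.int64(212), np.int64(25)), (np.int64(466), np.int64(204), np.int64(29))]
227 [(np.int64(440), np.int64(233), np.int64(32)), (np.int64(428), np.int64(210), np.int64(58)), (np.int64(435), np.int64(209), np.int64(52)), (np.int64(443), np.int64(208), np.int64(44)), (np.int64(455), np.int64(212), np.int64(29)), (np.int64(458), np.int64(206), np.int64(29)), (np.int64(462), np.int64(200), np.int64(29))]
```

View pics/cmp.png

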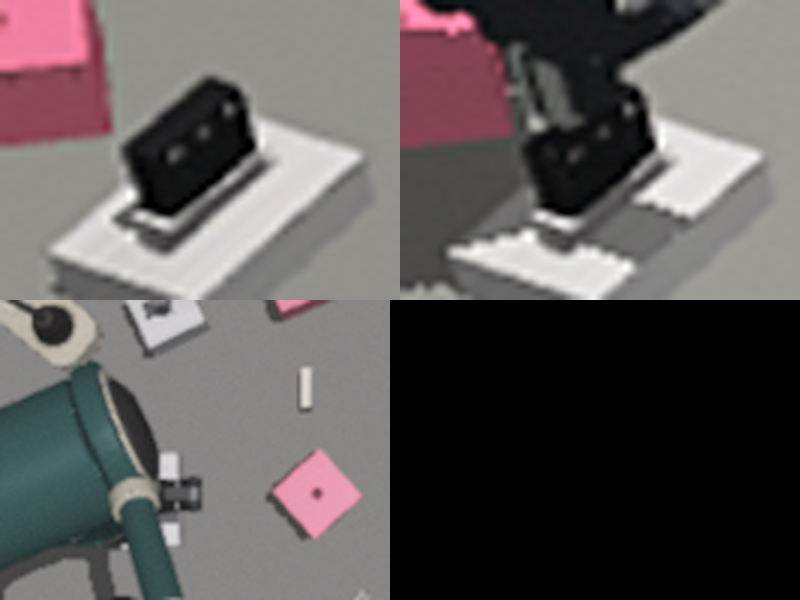

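The handle is untouched and the fingers shut just above it: the depth shows the finger ends at z of about 85 mm, although the state reads 46 mm. I'll move up to a clear spot and measure where the fingertips are relative to the reported TCP.

{"op": "servo_tool", "data": {"rows": "0 0 0 -0.2 0 0 0; 0 0 0 -0.2 0 0 0; 0 0 0 -0.1 0 0 0; 0 0 0 0 0 0 0; 0 0 0 0 0 0 0; 0 0 0 0 0 0 0"}}

```text
time: 4.03
ee_pos: [0.4456, 0.2131, 0.12]
ee_rot: [-0.001, 0.006, 1.0, -0.0]
contact_force: [-0.3, -0.1, -0.5]
opening: 0.0001
finger_force: 0.0
```

Run:
```python
from h import *
to(.4465,.2135,.046,89.2)
e=status.state()['ee_pos']; print(px('scene',e),px('scene',e+[0,0,.04]))
p,d=look('scene','s3',110,150,100,75,8); C=cloud('scene',d)
z0=np.load('scene0.npz')['d']
m=(np.hypot(C[...,0]-e[0],C[...,1]-e[1])<.05)&(z0-d>.02)&(C[...,2]>.085)&(C[...,2]<.3)
q=C[m]*1000
for a in range(85,230,8):
    k=q[(q[:,2]>=a)&(q[:,2]<a+8)]
    if len(k): print(a,len(k),k[:,:2].min(0).round(),k[:,:2].max(0).round())
```

```text
t 4.0333 tcp [0.4456 0.2131 0.12  ] yaw 89.26 tilt [-0.0014 -0.0006] F [-0.3 -0.1 -0.5] open 0.0001 ff 0.0 shift [-0.006  0.003  0.493] turn 0.001
[148.5 202.3] [145.4 189.2]
157 7 [435. 208.] [442. 218.]
165 37 [434. 200.] [452. 227.]
173 39 [433. 199.] [454. 229.]
181 35 [434. 199.] [448. 226.]
189 25 [433. 198.] [441. 220.]
197 31 [432. 199.] [440. 242.]
205 84 [431. 181.] [456. 248.]
213 85 [432. 174.] [457. 255.]
221 95 [428. 168.] [462. 258.]
229 94 [428. 165.] [447. 261.]
```

View pics/s3.png

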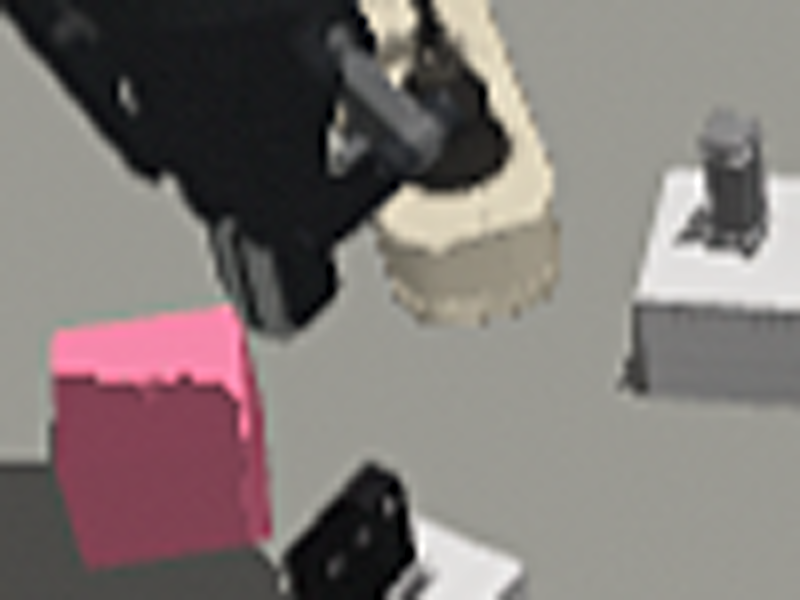

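The image shows the shut fingertips at about (285,335) in the crop. The depth puts them at z of about 158.5 mm against a reported 120 mm, so the true tip is about 39 mm above the reported TCP. It is laterally on target. I'll correct for this offset and redo the grasp.

{"op": "servo_tool", "data": {"rows": "0.8 0 0 0 0 0 0; 0.8 0 0 0 0 0 0; 0.8 0 0 0 0 0 0; 0.8 0 0 0 0 0 0; 0.8 0 0 0 0 0 0; 0.8 0 0 0 0 0 0; 0.8 0 0 0.2 0 0 0; 0.8 0 0 0.2 0 0 0; 0.8 0 0 0.15 0 0 0; 0.8 0 0 0.1 0 0 0; 0.8 0 0 0.09 0 0 0; 0.8 0 0 0 0 0 0"}}

```text
time: 5.08
ee_pos: [0.4437, 0.2123, 0.007]
ee_rot: [-0.003, 0.006, 1.0, -0.001]
contact_force: [-0.6, -0.7, -0.6]
opening: 0.068
finger_force: 0.0
```

{"op": "servo_tool", "data": {"rows": "0.3 0 0 0 0 0 0; 0.3 0 0 0 0 0 0; 0.3 0 0 0 0 0 0; 0 0 0 0 0 0 0; 0 0 0 0 0 0 0; 0 0 0 0 0 0 0; 0 0 0 0 0 0 0; 0 0 0 0 0 0 0; 0 0 0 0 0 0 0; 0 0 0 0 0 0 0"}}

```text
time: 5.92
ee_pos: [0.4476, 0.2139, 0.0113]
ee_rot: [0.001, 0.006, 1.0, 0.0]
contact_force: [-0.6, -1.0, 6.0]
opening: 0.011
finger_force: 39.7
```

Gripped (11 mm opening, 40 N). Lift.

{"op": "servo_tool", "data": {"rows": "0 0 0 -0.1 0 0 0; 0 0 0 -0.15 0 0 0; 0 0 0 -0.15 0 0 0; 0 0 0 -0.15 0 0 0; 0 0 0 0 0 0 0; 0 0 0 0 0 0 0; 0 0 0 0 0 0 0"}}

```text
time: 6.5
ee_pos: [0.4457, 0.2132, 0.0917]
ee_rot: [-0.001, 0.006, 1.0, -0.0]
contact_force: [-0.7, 0.2, -1.4]
opening: 0.0113
finger_force: 39.5
```

Run:
```python
from h import *
to(.557,-.0965,.115,85)
e=status.state()['ee_pos']
p,d=look('scene','s4',120,130,100,75,8); C=cloud('scene',d)
z0=np.load('scene0.npz')['d']
m=(np.hypot(C[...,0]-e[0],C[...,1]-e[1])<.05)&(abs(z0-d)>.02)&(C[...,2]>.05)&(C[...,2]<.3)
q=C[m]*1000
for a in range(50,190,8):
    k=q[(q[:,2]>=a)&(q[:,2]<a+8)]
    if len(k): print(a,len(k),k[:,:2].min(0).round(),k[:,:2].max(0).round())
print(q[:,2].min())
```

```text
t 6.5 tcp [0.4457 0.2132 0.0917] yaw 89.26 tilt [-0.0011 -0.0004] F [-0.7  0.2 -1.4] open 0.0113 ff 39.5 shift [-0.768 -2.055 -0.155] turn 0.095
82 9 [425. 210.] [471. 216.]
90 34 [424. 209.] [467. 214.]
98 49 [425. 209.] [469. 215.]
106 33 [425. 208.] [464. 214.]
114 28 [425. 206.] [468. 219.]
122 24 [424. 205.] [465. 218.]
130 28 [425. 197.] [445. 219.]
138 49 [426. 194.] [452. 232.]
146 50 [426. 193.] [452. 233.]
154 71 [426. 193.] [446. 233.]
162 41 [434. 193.] [450. 226.]
170 39 [432. 179.] [444. 252.]
178 103 [431. 175.] [457. 254.]
186 65 [432. 169.] [458. 257.]
86.0802311344329
```

View pics/s4.png

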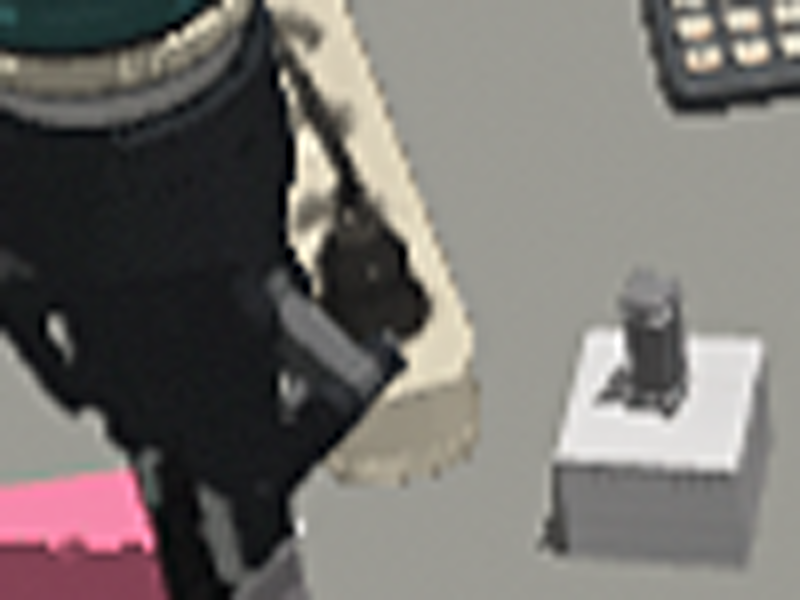

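{"op": "servo_tool", "data": {"rows": "0 -0.04 -0.105 0 0 0 0; 0 -0.077 -0.205 0 0 0 0; 0 -0.077 -0.205 0 0 0 0; 0 -0.077 -0.205 0 0 0 0; 0 -0.077 -0.205 0 0 0 0; 0 -0.077 -0.205 0 0 0 0; 0 -0.077 -0.205 0 0 0 0; 0 -0.077 -0.205 0 0 0 0; 0 -0.077 -0.205 0 0 0 0; 0 -0.077 -0.205 0 0 0 0; 0 -0.035 -0.105 0 0 0 0.095; 0 0 0 0 0 0 0"}}

```text
time: 7.55
ee_pos: [0.5575, -0.0995, 0.0906]
ee_rot: [-0.001, 0.047, 0.999, -0.0]
contact_force: [0.4, -0.0, -0.8]
opening: 0.0114
finger_force: 39.5
```

{"op": "servo_tool", "data": {"rows": "0 0 0 0 0 0 0; 0 0 0 0 0 0 0; 0 0 0 0 0 0 0"}}

```text
time: 7.8
ee_pos: [0.5565, -0.095, 0.0915]
ee_rot: [-0.001, 0.043, 0.999, 0.0]
contact_force: [-0.4, 0.6, -0.0]
opening: 0.0114
finger_force: 39.5
```

Run:
```python
from h import *
to(.557,-.0965,.065,85)
e=status.state()['ee_pos']; print(px('scene',[.557,-.0965,.05]),px('scene',[.557,-.0965,.086]))
p,d=look('scene','s5',255,195,100,75,8); C=cloud('scene',d)
z0=np.load('scene0.npz')['d']
m=(np.hypot(C[...,0]-e[0],C[...,1]-e[1])<.05)&(abs(z0-d)>.015)&(C[...,2]>.06)&(C[...,2]<.115)
q=C[m]
c,sz,a=cv2.minAreaRect((q[:,:2]*1000).astype(np.float32)); print(m.sum(),c,sz,a,q[:,2].min(),q.mean(0))
ev=np.linalg.svd(q[:,:2]-q[:,:2].mean(0))[2][0]; print(np.degrees(np.arctan(ev[1]/ev[0])))
```

```text
t 7.8 tcp [ 0.5565 -0.095   0.0915] yaw 85.08 tilt [-0.0021  0.0008] F [-0.4  0.6 -0. ] open 0.0114 ff 39.5 shift [-0.005 -0.01   0.177] turn 0.002
[302.9 243.6] [304.1 233. ]
73 (557.4904174804688, -95.75164794921875) (5.705606460571289, 46.713050842285156) 82.13117980957031 0.0869518748861679 [ 0.55061491 -0.09578227  0.09776756]
-6.919233030104861
```

View pics/s5.png

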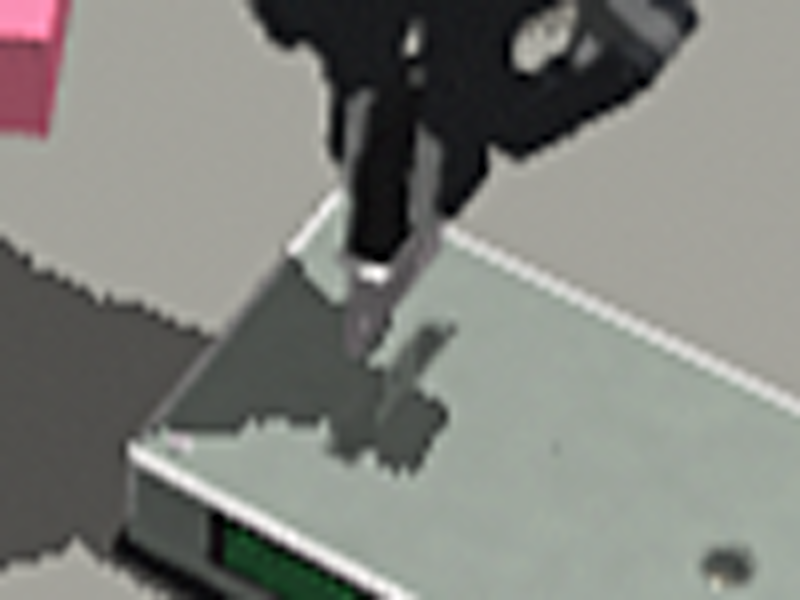

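The blade hangs over the slot: blade foot at crop (360,350), slot mouth visible around (430,350). The same-camera comparison says shift about 2 mm to -y. I'll do that and descend gently.

{"op": "servo_tool", "data": {"rows": "0 -0.003 -0.012 0 0 0 0; 0 0 0 0.1 0 0 0; 0 0 0 0.1 0 0 0; 0 0 0 0 0 0 0; 0 0 0 0.02 0 0 0; 0 0 0 0.02 0 0 0; 0 0 0 0.02 0 0 0; 0 0 0 0.02 0 0 0; 0 0 0 0 0 0 0"}}

```text
time: 8.6
ee_pos: [0.5578, -0.098, 0.0503]
ee_rot: [-0.0, 0.044, 0.999, 0.0]
contact_force: [-0.6, -1.0, -0.5]
opening: 0.011
finger_force: 39.5
```

Below the mouth with no force; continue.

{"op": "servo_tool", "data": {"rows": "0 0 0 0.02 0 0 0; 0 0 0 0.02 0 0 0; 0 0 0 0.02 0 0 0; 0 0 0 0.02 0 0 0; 0 0 0 0.02 0 0 0; 0 0 0 0.02 0 0 0; 0 0 0 0.02 0 0 0; 0 0 0 0 0 0 0; 0 0 0 0 0 0 0"}}

```text
time: 9.35
ee_pos: [0.5577, -0.0981, 0.0292]
ee_rot: [-0.0, 0.044, 0.999, 0.0]
contact_force: [0.1, 0.4, -0.1]
opening: 0.0113
finger_force: 39.5
```

{"op": "servo_tool", "data": {"rows": "0 0 0 0.01 0 0 0; 0 0 0 0.01 0 0 0; 0 0 0 0.01 0 0 0; 0 0 0 0.007 0 0 0; 0 0 0 0 0 0 0; 0 0 0 0 0 0 0"}}

```text
time: 9.85
ee_pos: [0.5582, -0.0982, 0.0253]
ee_rot: [0.0, 0.044, 0.999, -0.0]
contact_force: [-2.4, 0.5, 7.3]
opening: 0.0114
finger_force: 40.7
```

Contact of 7 N at z 25.3 mm, as predicted for home. Release and lift.

{"op": "servo_tool", "data": {"rows": "0.4 0 0 0 0 0 0; 0.4 0 0 0 0 0 0; 0.4 0 0 0 0 0 0; 0.4 0 0 0 0 0 0; 0.4 0 0 0 0 0 0; 0.4 0 0 0 0 0 0; 0.4 0 0 -0.1 0 0 0; 0.4 0 0 -0.2 0 0 0; 0.4 0 0 -0.2 0 0 0; 0.4 0 0 -0.2 0 0 0; 0.4 0 0 0 0 0 0; 0.4 0 0 0 0 0 0"}}

```text
time: 10.85
ee_pos: [0.5601, -0.0986, 0.1318]
ee_rot: [0.003, 0.044, 0.999, -0.0]
contact_force: [-0.1, -1.2, 0.3]
opening: 0.0341
finger_force: 0.0
```

Run:
```python
from h import *
to(.6115,.1965,.135,90)
p,d=look('scene','s6',255,175,100,75,8); C=cloud('scene',d)
m=(np.hypot(C[...,0]-.557,C[...,1]+.0965)<.04)&(C[...,2]>.055)&(C[...,2]<.1)
q=C[m]; t=q[q[:,2]>q[:,2].max()-.008]
print(m.sum(),np.percentile(q[:,2],[2,98]),cv2.minAreaRect((t[:,:2]*1000).astype(np.float32)))
```

```text
t 10.85 tcp [ 0.5601 -0.0986  0.1318] yaw 84.99 tilt [ 0.0055 -0.0012] F [-0.1 -1.2  0.3] open 0.0341 ff 0.0 shift [-0.169  1.99  -0.022] turn -0.111
230 [0.05531651 0.09394201] ((558.7324829101562, -98.35639953613281), (11.869158744812012, 39.531776428222656), 85.31201934814453)
```

View pics/s6.png

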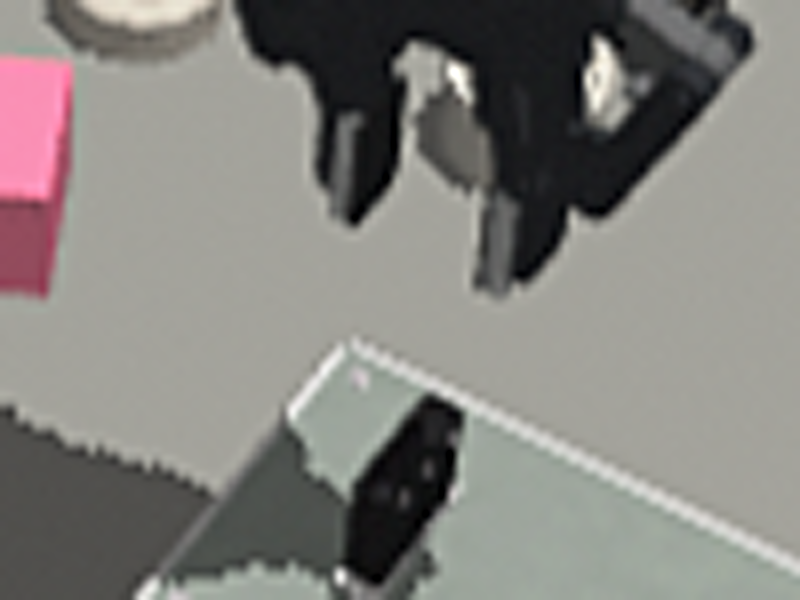

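Run:
```python
from h import *
for n in('scene','top'):
    d=np.load('s6.npz')['d'] if n=='scene' else imaging.snapshot('top')[1]
    C=cloud(n,d)
    m=(np.hypot(C[...,0]-.558,C[...,1]+.098)<.03)&(C[...,2]>.086)&(C[...,2]<.11); q=C[m]
    g=(np.hypot(C[...,0]-.55,C[...,1]+.15)<.02)
    print(n,m.sum(),np.round(np.sort(q[:,2])[::max(1,len(q)//12)]*1000,1),q.mean(0),'gauge',np.median(C[g][:,2]))
```

```text
scene 108 [86.  86.9 89.  89.9 90.6 91.  91.4 91.8 92.2 92.4 92.8 93.6] [ 0.55715901 -0.0986932   0.09095609] gauge 0.40987861934049413
top 0 [] [nan nan nan] gauge 0.553569043576059<stdin>:7: RuntimeWarning: Mean of empty slice.
  ret = um.true_divide(
```

The picture shows the master upright in the slot at (400,490), released. Its handle top is at about 92 mm, which matches home. Now the pin; first a check of what stands near it.

Run:
```python
from h import *
C=cloud('scene',np.load('scene0.npz')['d']); D=cloud('top',np.load('top0.npz')['d'])
for c in(C,D):
    r=np.hypot(c[...,0]-.6115,c[...,1]-.197)
    for a,b in((.045,.07),(.07,.1),(.1,.13)):
        m=(r>a)&(r<b)&(c[...,1]>.2); print(a,c[m][:,2].max().round(3),c[m][c[m][:,2].argmax()].round(3))
to(.6115,.197,.135,90)
z=np.load('top0.npz')['p'];s=np.load('scene0.npz')['p']
im=np.hstack([cv2.resize(z[165:200,195:235,::-1],(400,350),interpolation=cv2.INTER_CUBIC),cv2.resize(s[160:195,182:222,::-1],(400,350),interpolation=cv2.INTER_CUBIC)])
cv2.imwrite('pics/pin.png',im)
```

```text
0.045 0.045 [0.611 0.266 0.045]
0.07 0.112 [0.603 0.296 0.112]
0.1 0.126 [0.616 0.321 0.126]
0.045 0.044 [0.604 0.265 0.044]
0.07 0.111 [0.602 0.296 0.111]
0.1 0.125 [0.613 0.322 0.125]
t 10.95 tcp [ 0.5572 -0.098   0.1282] yaw 84.99 tilt [-0.0012  0.0002] F [-0.  -0.3  0.1] open 0.0344 ff 0.0 shift [-0.188  1.99  -0.045] turn -0.111
```

View pics/pin.png

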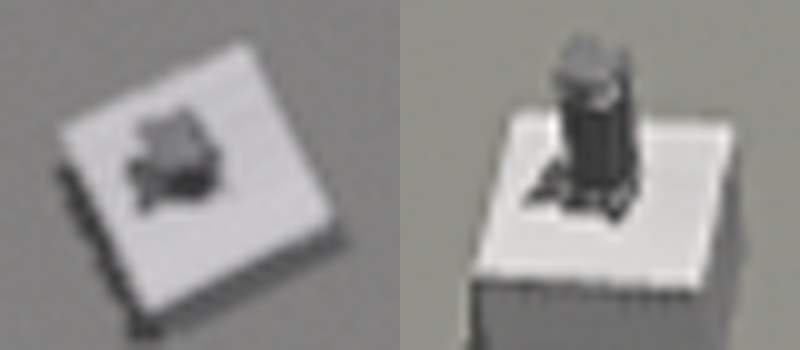

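The left (top) crop shows the pin handle's edges parallel to the stand's, about 25° in world. I'll grip with the closing axis at 25°, which also keeps the fingers away from the 112 mm high plug at y = 0.296.

{"op": "servo_tool", "data": {"rows": "0.4 -0.019 0.1 -0.02 0 0 0; 0.4 -0.019 0.21 -0.02 0 0 0; 0.4 -0.019 0.21 0 0 0 0; 0.4 -0.019 0.21 0 0 0 0; 0.4 -0.019 0.21 0 0 0 0; 0.4 -0.019 0.21 0 0 0 0; 0.4 -0.019 0.21 0 0 0 0; 0.4 -0.019 0.21 0 0 0 0; 0.4 -0.019 0.21 0 0 0 0; 0.4 -0.017 0.21 0 0 0 0"}}

```text
time: 11.78
ee_pos: [0.6105, 0.1979, 0.1321]
ee_rot: [-0.002, 0.044, 0.999, -0.001]
contact_force: [1.1, -0.0, 0.3]
opening: 0.034
finger_force: 0.0
```

{"op": "servo_tool", "data": {"rows": "0.4 0 0 0 0 0 0.148; 0.4 0 0 0 0 0 0.148; 0.4 0 0 0 0 0 0.148; 0.4 0 0 0 0 0 0.148; 0.4 0 0 0 0 0 0.148; 0.4 0 0 0 0 0 0.148; 0.4 0 0 0 0 0 0.148; 0.4 0 0 0 0 0 0.148; 0.4 0 0 0 0 0 0.148; 0.4 0 0 0 0 0 0; 0.4 0 0 0 0 0 0; 0.4 0 0 0 0 0 0"}}

```text
time: 12.78
ee_pos: [0.6112, 0.1966, 0.1335]
ee_rot: [-0.001, 0.536, 0.844, -0.001]
contact_force: [0.6, -1.0, 0.0]
opening: 0.0344
finger_force: 0.0
```

```bash
python3 -c "
from h import *
to(.6115,.197,.016,25)"
```

```text
t 12.7833 tcp [0.6112 0.1966 0.1335] yaw 25.21 tilt [-0.0023 -0.0007] F [ 0.6 -1.   0. ] open 0.0344 ff 0.0 shift [0.002 0.005 0.783] turn 0.005
```

{"op": "servo_tool", "data": {"rows": "0.4 0 0 0.1 0 0 0; 0.4 0 0 0.1 0 0 0; 0.4 0 0 0.1 0 0 0; 0.4 0 0 0.1 0 0 0; 0.4 0 0 0.1 0 0 0; 0.4 0 0 0.1 0 0 0; 0.4 0 0 0.1 0 0 0; 0.4 0 0 0.083 0 0 0; 0.4 0 0 0 0 0 0; 0.4 0 0 0 0 0 0"}}

```text
time: 13.62
ee_pos: [0.6111, 0.1965, 0.0164]
ee_rot: [-0.001, 0.537, 0.844, -0.001]
contact_force: [-0.1, -0.3, 0.3]
opening: 0.0344
finger_force: 0.0
```

{"op": "servo_tool", "data": {"rows": "0 0 0 0 0 0 0; 0 0 0 0 0 0 0; 0 0 0 0 0 0 0; 0 0 0 0 0 0 0; 0 0 0 0 0 0 0; 0 0 0 0 0 0 0; 0 0 0 0 0 0 0; 0 0 0 0 0 0 0"}}

```text
time: 14.28
ee_pos: [0.6132, 0.1971, 0.0188]
ee_rot: [0.001, 0.537, 0.844, 0.001]
contact_force: [-0.0, 0.0, 6.2]
opening: 0.0134
finger_force: 41.4
```

{"op": "servo_tool", "data": {"rows": "0 0 0 -0.05 0 0 0; 0 0 0 -0.1 0 0 0; 0 0 0 -0.1 0 0 0; 0 0 0 -0.1 0 0 0; 0 0 0 -0.1 0 0 0; 0 0 0 -0.1 0 0 0; 0 0 0 -0.1 0 0 0; 0 0 0 -0.1 0 0 0; 0 0 0 0 0 0 0; 0 0 0 0 0 0 0; 0 0 0 0 0 0 0"}}

```text
time: 15.2
ee_pos: [0.6112, 0.1965, 0.1288]
ee_rot: [-0.001, 0.537, 0.844, -0.001]
contact_force: [-0.2, -0.1, -0.5]
opening: 0.0127
finger_force: 40.9
```

```bash
python3 -c "
from h import *
to(.549,-.196,.13,25)"
```

```text
t 15.2 tcp [0.6112 0.1965 0.1288] yaw 25.04 tilt [-0.002  -0.0006] F [-0.2 -0.1 -0.5] open 0.0127 ff 40.9 shift [-2.195 -1.483 -0.006] turn 0.001
```

{"op": "servo_tool", "data": {"rows": "0 -0.1 -0.068 0 0 0 0; 0 -0.19 -0.128 0 0 0 0; 0 -0.19 -0.128 0 0 0 0; 0 -0.19 -0.128 0 0 0 0; 0 -0.19 -0.128 0 0 0 0; 0 -0.19 -0.128 0 0 0 0; 0 -0.19 -0.128 0 0 0 0; 0 -0.19 -0.128 0 0 0 0; 0 -0.19 -0.128 0 0 0 0; 0 -0.19 -0.128 0 0 0 0; 0 -0.19 -0.128 0 0 0 0; 0 -0.195 -0.135 0 0 0 0"}}

```text
time: 16.2
ee_pos: [0.5482, -0.1966, 0.1281]
ee_rot: [-0.002, 0.537, 0.844, -0.0]
contact_force: [-0.2, -0.6, -0.0]
opening: 0.0134
finger_force: 40.9
```

{"op": "servo_tool", "data": {"rows": "0 0 0 0.1 0 0 0; 0 0 0 0.1 0 0 0; 0 0 0 0.1 0 0 0; 0 0 0 0 0 0 0; 0 0 0 0 0 0 0; 0 0 0 0 0 0 0; 0 0 0 0 0 0 0"}}

```text
time: 16.78
ee_pos: [0.5506, -0.1957, 0.0858]
ee_rot: [0.001, 0.537, 0.844, 0.0]
contact_force: [0.1, -0.5, 0.7]
opening: 0.0132
finger_force: 40.9
```

Run:
```python
from h import *
to(.549,-.196,.05,25)
e=status.state()['ee_pos']
p,d=look('scene','s7',300,215,100,75,8); C=cloud('scene',d)
z0=np.load('scene0.npz')['d']
m=(np.hypot(C[...,0]-e[0],C[...,1]-e[1])<.03)&(abs(z0-d)>.015)&(C[...,2]>.06)&(C[...,2]<.108)
q=C[m]*1e3; print(m.sum(), q[:,2].min() if m.sum() else 0)
for a in range(60,108,8):
    k=q[(q[:,2]>=a)&(q[:,2]<a+8)]
    if len(k): print(a,len(k),k[:,:2].mean(0).round(1))
print('hole px',(px('scene',[.5495,-.1965,.05])-[300,215])*8)
```

```text
t 16.7833 tcp [ 0.5506 -0.1957  0.0858] yaw 25.07 tilt [ 0.0011 -0.0005] F [ 0.1 -0.5  0.7] open 0.0132 ff 40.9 shift [ 0.003 -0.011  0.239] turn 0.002
21 76.5691056293208
76 6 [ 549.2 -195.3]
84 5 [ 548.6 -195.9]
92 7 [ 549.3 -196. ]
100 3 [ 548.3 -195.2]
hole px [364.  402.4]
```

View pics/s7.png

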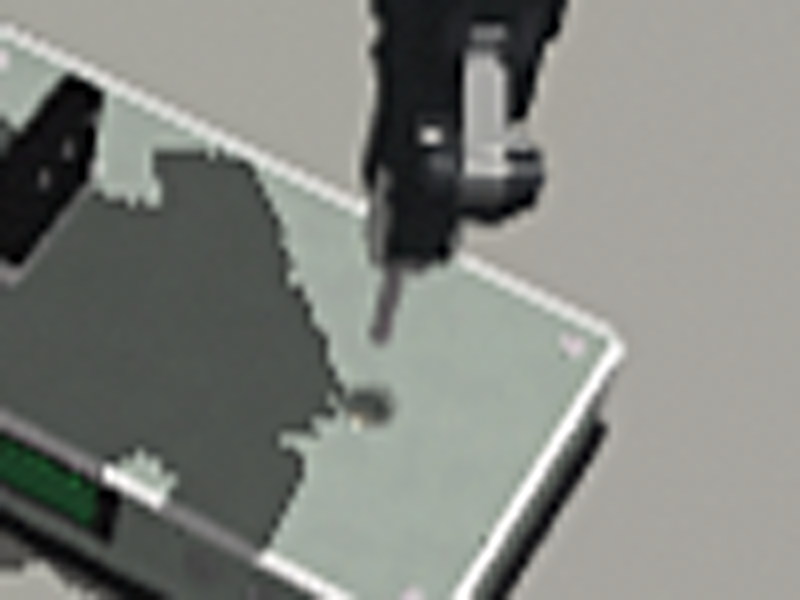

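The pin tip at crop (380,340) is above and slightly behind the hole at (369,405). A nudge of about 1.5 mm, then descend gently.

{"op": "servo_tool", "data": {"rows": "0 -0.005 -0.009 0 0 0 0; 0 0 0 0.07 0 0 0; 0 0 0 0.07 0 0 0; 0 0 0 0.02 0 0 0; 0 0 0 0.02 0 0 0; 0 0 0 0.02 0 0 0; 0 0 0 0.02 0 0 0; 0 0 0 0 0 0 0; 0 0 0 0 0 0 0"}}

```text
time: 17.58
ee_pos: [0.549, -0.1969, 0.0519]
ee_rot: [-0.0, 0.537, 0.844, -0.0]
contact_force: [-0.0, 0.0, -0.1]
opening: 0.0128
finger_force: 40.9
```

Through the mouth with no contact. Press.

{"op": "servo_tool", "data": {"rows": "0 0 0 0.02 0 0 0; 0 0 0 0.02 0 0 0; 0 0 0 0.02 0 0 0; 0 0 0 0.015 0 0 0; 0 0 0 0.01 0 0 0; 0 0 0 0.01 0 0 0; 0 0 0 0 0 0 0; 0 0 0 0 0 0 0; 0 0 0 0 0 0 0"}}

```text
time: 18.33
ee_pos: [0.5499, -0.1973, 0.0393]
ee_rot: [0.001, 0.537, 0.844, 0.0]
contact_force: [-1.3, 0.5, 7.3]
opening: 0.0133
finger_force: 42.0
```

{"op": "servo_tool", "data": {"rows": "0 0 0 0.007 0 0 0; 0 0 0 0.007 0 0 0; 0 0 0 0 0 0 0; 0 0 0 0 0 0 0; 0 0 0 0 0 0 0; 0 0 0 0 0 0 0; 0 0 0 0 0 0 0; 0 0 0 0 0 0 0; 0 0 0 0 0 0 0"}}

```text
time: 19.08
ee_pos: [0.5502, -0.1975, 0.0387]
ee_rot: [0.001, 0.537, 0.844, 0.0]
contact_force: [-4.3, 1.1, 15.7]
opening: 0.0135
finger_force: 43.0
```

```bash
python3 -c "
from h import *
to(.549,-.196,.038,25)
p,d=look('scene','s8',270,190,130,97,6)
C=cloud('scene',d); m=(np.hypot(C[...,0]-.558,C[...,1]+.098)<.03)&(C[...,2]>.06)&(C[...,2]<.11); q=C[m]; print(np.percentile(q[:,2],[50,90,98]))
to(.549,-.196,.038,25)"
```

```text
t 19.0833 tcp [ 0.5502 -0.1975  0.0387] yaw 25.05 tilt [ 0.0021 -0.0011] F [-4.3  1.1 15.7] open 0.0135 ff 43.0 shift [ 0.013 -0.003  0.005] turn 0.001
[0.08710514 0.09264721 0.09409389]
t 19.1333 tcp [ 0.5502 -0.1975  0.0387] yaw 25.05 tilt [ 0.002  -0.0011] F [-4.5  0.7 16.4] open 0.0135 ff 43.0 shift [ 0.013 -0.003  0.005] turn 0.001
```

View pics/s8.png

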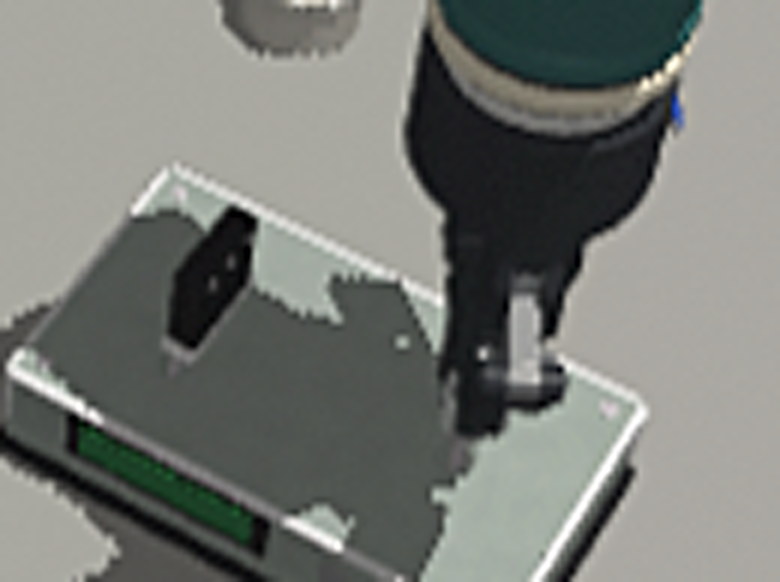

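The force rises stiffly (16 N) at the height expected for the button's stop, with the tip about 22 mm below the hole mouth. The picture shows the master still upright in its slot at (215,280). Handing in.

```bash
python3 -c "
from workcell import order
print(order.finish_job())"
```

```text
the job is handed in; nothing more can be done
None
```

I handed the job in at about 19 s: the master is home in the slot and let go of, and the pin is still gripped, pressing the zero button against its stop with about 16 N; `finish_job` returned no verdict.

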